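# Draw a panel tight with a cam lock

### The job

Slide the loose wooden panel along between its rails until it just touches the two rubber buffers, so that the bolt head enters the open mouth of the cam's hook. Then swing the crank clockwise (seen from above), about half a turn, until you feel by the pull at the crank that the hook has drawn the panel up firmly against the buffers; stop there without forcing it, let go, and leave it locked. Do not disturb the things lying around the jig.

Things in the scene. Friction and masses are not known exactly. Their poses are not given: they have to be found in the camera images.
- jig: Fixed plywood base 300 x 150 x 12 mm on the bench. Origin: centre of its underside; x along its length from panel to cam (the way the panel slides home), y left of that, z up. Two wooden side rails (18 mm high, 10 mm thick, inner faces at y = +-51.5 mm) guide the panel from x = -135 to +35 mm. A fixed upright board, some 0.3 m tall, stands right of the jig: pass over it or keep clear.
- cam_axis (a point): Point on the vertical axis of the cam, 31 mm above the bench, at x = 100 mm, y = 0 of the jig. The mouth of the hook admits the bolt head while joint cam_turn is below 0.5; the hook has caught it by 1.6 and from there draws it in 2.6 mm per rad. The panel is tight somewhere between 2.4 and 3.8, depending on the buffers' setting.
- buffers (a point): Nominal middle between the faces of two rubber buffers, 31 mm above the bench, at x = 29 mm of the jig; they are 16 mm dia at y = +-36 mm, on wooden posts 42 mm high over the bench, and face the panel. Their true setting differs from this by up to 1.6 mm either way, from jig to jig, and is not measured. Together they yield about 1 mm per 40 N.
- cam_turn (a joint): Turn of the cam, rad: 0 = mouth of the hook fully open to the panel, growing clockwise seen from above, end of travel 3.95; starts at 0 to 0.3. At value t the crank grip stands at angle 90 deg - t from the jig's x axis (counted towards its y), 50 mm from the cam axis. The cam stays where it is left.
- cam: Steel cam disc with crank; its hook is a dark spiral wall 6 mm thick, 26 to 36 mm above the bench, under the crank arm. Origin on the cam axis, at the base top (12 mm above the bench). It may press on the panel's bolt head with 12 to 48 N when tight; 60 N or more is forcing it.
- crank_grip (a point): Centre of the crank's upright, freely revolving, round black grip: 18 mm dia, 46 mm long, ends 56 and 102 mm above the bench, crank arm below. Swinging it alone takes 1 to 2 N along its circle; once the panel meets the buffers the pull rises by about 1 N for every 4 N of hook force: 7 to 10 N more than the free swing is right, 15 N more is forcing it.
- panel: Loose wooden panel 90 (x, sliding direction) x 100 x 28 mm, 0.36 to 0.6 kg lying flat on the waxed jig (sliding it takes under 5 N) between the rails, with a batten on its rear end and a steel bolt out of its front. Origin: centre of its underside; x points to the cam. Front face at x = 45 mm.
- batten (a point): Centre of the wooden batten across the rear end of the panel, to hold or push it by: 16 mm (x) x 70 mm (y), 46 mm high, standing on the panel; centre 63 mm, top 86 mm, bottom 40 mm above the bench.
- bolt_head (a point): Bolt head: upright steel pin of 8 mm dia on the end of the bolt, 44 mm ahead of the panel's front face, its top 38 mm above the bench; this point is on its axis 31 mm above the bench. With the panel against the buffers it is about 27 mm from the cam axis.
- gauge_block: Bystander: drilled hardwood block 44 x 90 x 26 mm, left of the jig. Leave it alone.
- bushing_2: Bystander: turned ring 28 mm dia, 22 mm high, standing on the jig's base in the corner behind and left of the cam. Leave it alone.
- bushing_3: Bystander: turned ring 38 mm dia, 16 mm high, behind the jig. Leave it alone.
- drill_bit: Bystander: twist bit 117 mm long, behind the jig. Leave it alone.
- bushing_1: Bystander: turned ring 32 mm dia, 28 mm high, in front, left of the jig. Leave it alone.
- screw_box: Bystander: small cardboard box 60 x 90 x 51 mm, left of the jig. Leave it alone.
Not all that is in view belongs to the job. Leave any purple look-alike of the panel alone.

How it is judged:
On the way, in this order (a step that is already met when the one before it is completed fails the run):
1. the panel is slid home: its bolt head stands inside the open mouth of the hook (horizontal distance between bolt_head and cam_axis below 0.031 m and value of joint cam_turn below 0.6 rad), for 0.2 s.
2. the cam is turned and the hook pulls the panel tight (contact force between cam and panel between 12 and 48 N and value of joint cam_turn above 2 rad and horizontal distance between bolt_head and cam_axis below 0.03 m), for 0.2 s.
At the end, for the whole second after the job is handed in: The cam is turned past 2.0 rad, the bolt head is within 30 mm of the cam axis, the hook holds the panel with 12 to 48 N against the buffers, and all is at rest (all of step 2 and velocity of joint cam_turn between -0.05 and 0.05 rad/s and linear speed of panel below 0.01 m/s); the robot touches nothing.
It fails at once if the cam is forced: hook on bolt above 60 N (contact force between cam and panel above 60 N).
It fails at once if a bystander is moved by more than 20 mm (distance of any of gauge_block, bushing_2, bushing_3, drill_bit, bushing_1, screw_box from where it was at the start of the episode above 0.02 m).
It also fails if it takes over 72 s, if anything falls off the work surface, if the arm or the gripper's body presses on something with over 40 N, if the wrist force passes 120 N, or if a joint passes its speed limit or range.

### The arm

A 6-joint arm with a two-finger parallel gripper is mounted at the origin on a cart in front of the work surface, level with it; the furniture and walls round the work are solid. World frame = base frame: x ahead of the robot, y to its left, z up, the work surface at z = 0. Lengths are in m, angles in rad, forces in N, time in s.
With the tool pointing down it reaches from about 0.3 to 0.775 m from the base axis. Payload 14.6 kg.
Tool frame: the origin (TCP) lies at the very end of the fingers, on their centre line; the grasp point (between the pads) lies 19 mm behind it; z points along the fingers, y is the line along which they close (so a half turn about z gives the same grasp; the last joint's range is limited). The gripper opens to 94 mm and grips with 3 to 60 N. Pads are 16 mm wide; open, the fingers measure 119 mm over their backs; the gripper's body (75 mm by 177 mm) begins 78 mm behind the grasp point.
Start: joints at [1.218, 0.3, 1.521, -0, 1.321, -0.067], TCP at [0.155, 0.528, 0.205] pointing down, gripper open.
Joint ranges: [-3.03, 3.03], [-0.79, 2.21], [0.23, 2.52], [-1.04, 4.18], [0, 3.07], [-2.55, 2.55]. Speed limits (rad/s): [2.22, 2.22, 2.57, 3.14, 3.14, 3.14].

### API

Orientations are given as [roll, pitch, yaw] about the fixed x, y, z axes, in that order (R = Rz(yaw) Ry(pitch) Rx(roll)).
In Python, from station import ctrl gives the robot as it stands.
- The arm moves only by the tool move_arm, never from a script. Its argument "increments" is a list of rows, each a list of 7 numbers: the opening, from 0 (shut) to 1 (fully open), then the shift along the tool's x, y, z in units of 50 mm (1.0 is 50 mm), then the turn, a rotation vector about the tool's x, y, z in rad. In form: [[claw, tx, ty, tz, rx, ry, rz], ...]. A call has 1 to 20 rows; each row shifts and turns the commanded pose from where the row before left it, along the tool's axes as they then stand; what a row does not reach is not made up. A row lasts 1/10 s, in which the tool goes at most 50 mm and 8.59 degrees, less where a joint would pass 70% of its speed; a pose out of reach is approached as far as the arm can. A call is refused whole if a number of a shift passes 1 or a number of a turn 0.15, either way. A call with a gripper value outside its range is refused whole. The fingers move at their own pace and stop on an object; "force" is the grip in N (left out, the last holds). Time passes only in rows, so rows that do not move let the fingers close. It gives the time, the measured TCP pose, the force, the opening and the grip force at its end, in the units of the state.
- ctrl.get_obs(): the state, without advancing time (a new reading comes with each control period).
- ctrl.camera(name): name is "side" or "top" or "wrist"; returns a dict with "color" (400x640x3 uint8, blue, green, red), "K" (3x3 intrinsics, pixels), "pose" (4x4, takes a point from camera to world coordinates); the wrist camera has in their place "tool_from_camera" (4x4, takes a point from camera to tool coordinates, whose origin is the TCP and whose axes are the flange's). Camera axes: x right, y down, z forward; pixel columns grow to the right and rows downward; lengths in m; the calibration is good to about 2 mm. A picture is of the moment at which its call begins: read the wrist's pose just before it. There is no depth.
- ctrl.hand_in(): hands the job in; it is judged then, once.
Trained networks look in a picture, given as the dict that the camera call returned (one of the last four; its "shot" number tells which), for a name from the list of things; names that differ only in an ending like _2 or _b are one class to them, and where a whole thing is asked for, a point or a joint stands for the part that bears it (a point fixed in the world has none). Each returns a list of dicts, best first, with "conf" (0 to 1); they miss things now and then, are a little off and sometimes report something else, mostly with a low value. They report only what shows in the picture. A call takes as long as a camera call. They do not tell look-alikes from the thing itself.
- ctrl.cut_out(name, picture): "mask" (400x640 bool, what is visible of it) and "centre" ([row, column] in pixels, amid what is visible of it).
The state is a dict: "time_s": time; "qpos": joint angles; "joint_vel": joint speeds; "tau": joint torques, N m; "ee_pos": TCP position; "eef_rot": TCP orientation; "force": force on the tool from outside, world axes, zero at the start; "moment": the same for the moment, N m; "grip_width": finger opening in m; "grip_force": force on a finger pad.
Only numpy, scipy, OpenCV 4.12 (cv2) and the standard library are available. Lean on these libraries where they do the work, as an engineer would, in place of code of your own. Each camera call takes 0.05 s, during which the arm holds its last target. There are 200 camera calls.

## Working session

There is one attempt and no reset: what is moved stays moved. The work goes in short steps, Python scripts to look and compute and a tool call to move; the robot and the scene stay as the last step left them, time stands still between calls to the robot, and variables do not carry over. Pictures are saved under pics/ and viewed, at most 10 in all, crops included, and the job is handed in when it is done.

Besides the shell and the picture viewer there is one more tool, called as name([rows], argument=value, ...), one row to a line, values as JSON. move_arm: Moves the arm, as the interface text tells. Its arguments: {"type":"object","properties":{"increments":{"type":"array","items":{"type":"array","items":{"type":"number"}}},"force":{"type":"number"}},"required":["increments"]}

```bash
ls; mkdir -p pics; python3 - <<'E'
from station import ctrl
import cv2,numpy as np
o=ctrl.get_obs();print({k:np.round(v,3) for k,v in o.items()})
for n in ["top","side"]:
    p=ctrl.camera(n);cv2.imwrite(f"pics/{n}.png",p["color"]);print(n,p["K"].round(1).tolist(),p["pose"].round(3).tolist())
    for t in ["jig","cam","crank_grip","panel","batten","bolt_head","buffers"]:
        try: print(t,[(round(d["conf"],2),np.round(d["centre"],1).tolist(),int(d["mask"].sum())) for d in ctrl.cut_out(t,p)])
        except Exception as e: print(t,e)
E
```

```text
pics
{'time_s': np.float64(0.0), 'qpos': array([ 1.218,  0.3  ,  1.522,  0.   ,  1.321, -0.067]), 'joint_vel': array([ 0.   , -0.   ,  0.002,  0.   , -0.   , -0.001]), 'tau': array([ 1.0000e-03, -5.3181e+01, -3.5274e+01,  7.1000e-02,  2.5000e-02,
       -0.0000e+00]), 'ee_pos': array([0.155, 0.527, 0.205]), 'eef_rot': array([-3.14 , -0.   ,  2.856]), 'force': array([0.843, 0.288, 0.856]), 'moment': array([ 0.064,  0.003, -0.017]), 'grip_force': np.float64(0.0), 'grip_width': np.float64(0.094)}
top [[386.2, 0.0, 318.2], [0.0, 386.2, 201.0], [0.0, 0.0, 1.0]] [[0.013, -0.98, 0.198, 0.345], [-1.0, -0.012, 0.008, -0.051], [-0.005, -0.198, -0.98, 1.031], [0.0, 0.0, 0.0, 1.0]]
jig [(0.67, [205.4, 374.3], 4628)]
cam [(0.84, [168.3, 358.9], 496)]
crank_grip [(0.57, [173.7, 348.7], 47)]
panel [(0.73, [295.0, 231.5], 1557), (0.57, [226.0, 383.4], 1524), (0.46, [246.1, 276.3], 594), (0.25, [136.2, 353.4], 98)]
batten [(0.93, [223.3, 385.6], 1486), (0.59, [295.0, 234.1], 1587)]
bolt_head [(0.8, [291.0, 234.3], 1602), (0.74, [230.4, 383.8], 1395)]
buffers [(0.64, [201.7, 371.4], 4473)]
side [[421.0, 0.0, 327.2], [0.0, 421.0, 200.4], [0.0, 0.0, 1.0]] [[0.879, 0.325, -0.349, 0.831], [0.476, -0.616, 0.628, -0.583], [-0.011, -0.718, -0.696, 0.704], [0.0, 0.0, 0.0, 1.0]]
jig [(0.7, [295.4, 322.8], 6102)]
cam [(0.74, [278.6, 346.2], 976)]
crank_grip [(0.48, [245.6, 346.1], 185), (0.38, [272.1, 260.6], 2437), (0.2, [296.0, 321.1], 6126)]
panel [(0.73, [149.4, 292.4], 1134), (0.66, [272.4, 259.9], 2608)]
batten [(0.92, [271.8, 260.9], 2527), (0.7, [150.4, 291.4], 1119)]
bolt_head [(0.94, [272.8, 260.1], 2554), (0.55, [150.0, 292.2], 1137), (0.27, [241.2, 417.9], 232)]
buffers [(0.67, [294.4, 324.0], 6151)]
```

```bash
python3 - <<'E'
import cv2
a=cv2.imread("pics/top.png")[100:340,180:500];cv2.imwrite("pics/topc.png",cv2.resize(a,(800,600),interpolation=cv2.INTER_CUBIC))
a=cv2.imread("pics/side.png")[100:400,160:560];cv2.imwrite("pics/sidec.png",cv2.resize(a,(800,600),interpolation=cv2.INTER_CUBIC))
E
```

```text
(no output)
```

View pics/topc.png

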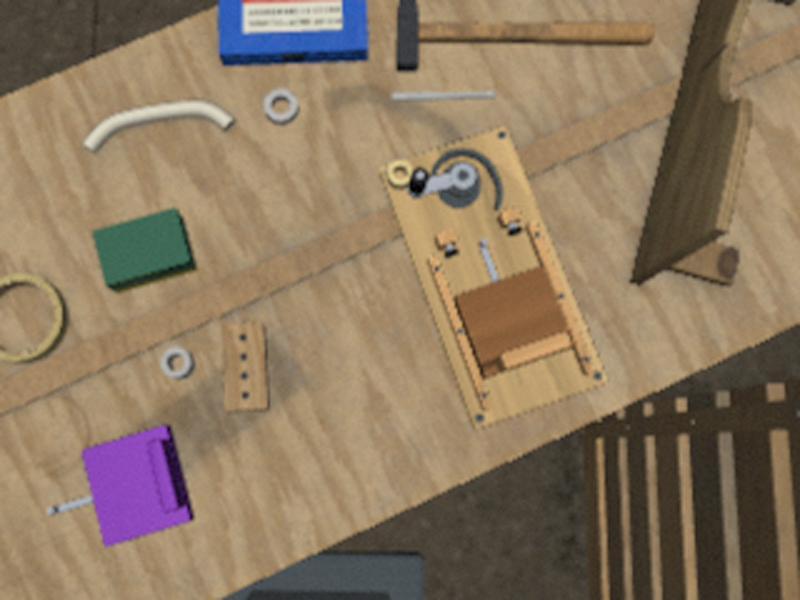

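View pics/sidec.png

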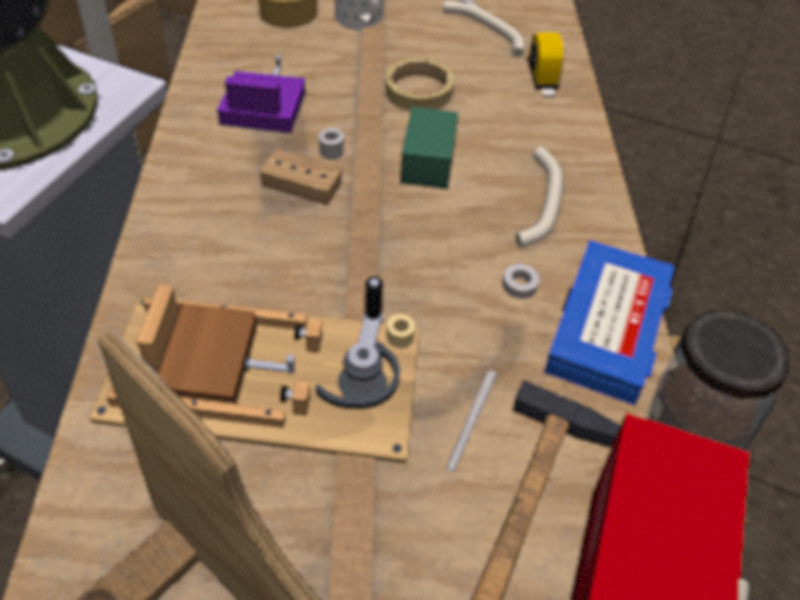

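The top view shows the jig at crop (385–605, 128–425), with the crank grip at (420,182), the batten at (535,352) and the upright board to the right. The purple look-alike is at (137,485). In the side view the grip is at (373,298) and the batten at (158,318).

```bash
cat > h.py <<'E'
from station import ctrl
import cv2,numpy as np
from scipy.optimize import least_squares
def proj(K,T,P):
    c=np.linalg.inv(T)@np.r_[P,1]; return (K@c[:3])[:2]/c[2]
def wpose():
    from scipy.spatial.transform import Rotation as R
    o=ctrl.get_obs();T=np.eye(4);T[:3,:3]=R.from_euler('xyz',o["eef_rot"]).as_matrix();T[:3,3]=o["ee_pos"];return T
def j2w(j,P): # jig pose x,y,yaw
    c,s=np.cos(j[2]),np.sin(j[2]);return np.array([j[0]+c*P[0]-s*P[1],j[1]+s*P[0]+c*P[1],P[2]])
E
python3 - <<'E'
from h import *
cams={n:ctrl.camera(n) for n in ["top","side"]}
t=lambda u,v:np.array([180+(u-.5)/2.5,100+(v-.5)/2.5]); s=lambda u,v:np.array([160+u/2,100+v/2])
obs=[("top",t(503,128),(.15,-.075,.012)),("top",t(382,171),(.15,.075,.012)),("top",t(479,425),(-.15,.075,.012)),("top",t(606,378),(-.15,-.075,.012)),
("side",s(405,456),(.15,-.075,.012)),("side",s(92,417),(-.15,-.075,.012)),("side",s(421,322),(.15,.075,.012))]
r=lambda j:np.concatenate([proj(cams[n]["K"],cams[n]["pose"],j2w(j,P))-p for n,p,P in obs])
f=least_squares(r,[.45,-.15,.3]);j=f.x;print(j,f.fun.round(1))
np.save("jig.npy",j)
# grip: t angle & panel x from clicked points
g=[("top",t(419,173)),("side",s(375,282))]
r2=lambda a:np.concatenate([proj(cams[n]["K"],cams[n]["pose"],j2w(j,(.1+.05*np.sin(a[0])+a[1],.05*np.cos(a[0])+a[2],.102)))-p for n,p in g])
for n in cams: print(n,"cam axis .05:",proj(cams[n]["K"],cams[n]["pose"],j2w(j,(.1,0,.05))))
f=least_squares(lambda a:r2([a[0],0,0]),[.1]);print("t",f.x,f.fun)
# batten top corners in side: & bolt head
b=[("top",t(484,242),(.089,0,.038)),("side",s(291,360),(.089,0,.038))]
f=least_squares(lambda a:np.concatenate([proj(cams[n]["K"],cams[n]["pose"],j2w(j,(P[0]+a[0],P[1]+a[1],P[2])))-p for n,p,P in b]),[-.05,0]);print("panel",f.x,f.fun)
for P in [(.1,0,.031),(.0,0,.086),(.1,.05,.102)]: print(P,j2w(j,P))
o=ctrl.get_obs();print(o["time_s"])
E
```

```text
[ 0.53289677 -0.19865843  0.35647644] [ 0.5 -2.1 -2.1 -1.6 -1.2  1.5  1.4  0.7  1.4 -0.2 -1.9 -0.2 -0.9  0.6]
top cam axis .05: [364.17390565 170.39923316]
side cam axis .05: [341.41400327 278.07525399]
t [0.10902135] [-0.28744745  0.17519536  0.21632704 -0.78135175]
panel [-0.05858353 -0.0026348 ] [ 0.70609009 -1.25670182 -0.54446178 -1.06439688]
(0.1, 0, 0.031) [ 0.62661  -0.163761  0.031   ]
(0.0, 0, 0.086) [ 0.53289677 -0.19865843  0.086     ]
(0.1, 0.05, 0.102) [ 0.60916128 -0.11690438  0.102     ]
0.9
```

move_arm([
  [0.3,0,0,-0.2,0,0,0.093],
  [0.3,0,0,-0.2,0,0,0.093],
  [0.3,0,0,-0.2,0,0,0.093],
  [0.3,0,0,-0.2,0,0,0.093],
  [0.3,0,0,-0.2,0,0,0.093],
  [0.3,0,0,-0.2,0,0,0.093],
  [0.3,0,0,-0.2,0,0,0.093],
  [0.3,0,0,-0.2,0,0,0.093],
  [0.3,0,0,-0.2,0,0,0.093],
  [0.3,0,0,-0.2,0,0,0.092],
])

```text
time_s: 1.9
ee_pos: [0.155, 0.5276, 0.3059]
eef_rot: [3.142, 0.0, 1.923]
force: [0.0, -0.3, -0.5]
grip_width: 0.0281
grip_force: 0.0
```

move_arm([
  [0.3,-0.4,0.1,0,0,0,0],
  [0.3,-0.85,0.15,0,0,0,0],
  [0.3,-0.85,0.15,0,0,0,0],
  [0.3,-0.85,0.15,0,0,0,0],
  [0.3,-0.85,0.15,0,0,0,0],
  [0.3,-0.85,0.15,0,0,0,0],
  [0.3,-0.85,0.15,0,0,0,0],
  [0.3,-0.85,0.15,0,0,0,0],
  [0.3,-0.85,0.15,0,0,0,0],
  [0.3,-0.85,0.15,0,0,0,0],
  [0.3,-0.85,0.15,0,0,0,0],
  [0.3,-0.85,0.15,0,0,0,0],
  [0.3,-0.85,0.15,0,0,0,0],
  [0.3,-0.85,0.15,0,0,0,0],
  [0.3,-0.85,0.15,0,0,0,0],
  [0.3,-0.85,0.15,0,0,0,0],
  [0.3,-0.85,0.15,0,0,0,0],
  [0.3,-0.85,0.15,0,0,0,0],
  [0.3,-0.85,0.1,0,0,0,0],
  [0.3,-0.4,0,0,0,0,0],
])

```text
time_s: 3.9
ee_pos: [0.5652, -0.1817, 0.3045]
eef_rot: [-3.141, -0.001, 1.925]
force: [-0.5, -0.2, -0.3]
grip_width: 0.0282
grip_force: 0.0
```

```bash
python3 - <<'E'
from h import *
o=ctrl.get_obs();T=wpose();p=ctrl.camera("wrist");cv2.imwrite("pics/w1.png",p["color"])
print(o["time_s"],o["ee_pos"].round(4),o["eef_rot"].round(3),o["force"].round(1))
np.savez("w1.npz",T=T@p["tool_from_camera"],K=p["K"]);print((T@p["tool_from_camera"]).round(3))
for t in ["jig","cam","crank_grip","panel"]:
    print(t,[(round(d["conf"],2),np.round(d["centre"],1).tolist(),int(d["mask"].sum())) for d in ctrl.cut_out(t,p)])
E
```

```text
3.9 [ 0.5652 -0.1817  0.3045] [-3.141e+00 -1.000e-03  1.925e+00] [-0.5 -0.2 -0.3]
[[ 0.938  0.338  0.078  0.543]
 [ 0.347 -0.913 -0.214 -0.12 ]
 [-0.001  0.228 -0.974  0.483]
 [ 0.     0.     0.     1.   ]]
jig [(0.7, [173.6, 323.7], 13984)]
cam [(0.78, [180.7, 370.6], 1791)]
crank_grip [(0.6, [146.9, 377.8], 256)]
panel [(0.7, [181.4, 251.4], 5528)]
```

View pics/w1.png

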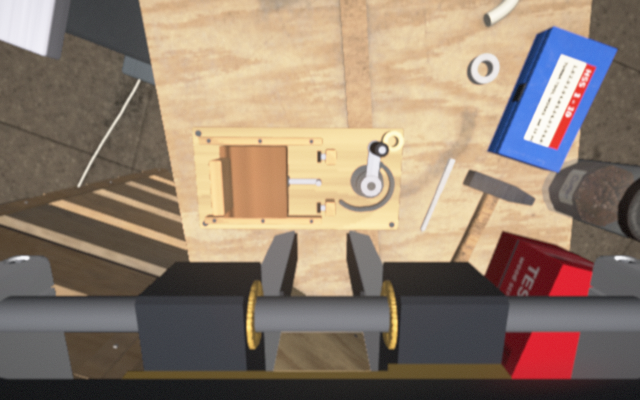

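The wrist view shows the whole jig, with corners near (194,129), (405,127) and (400,229). The grip top is at (379,149), the bolt head at (319,182) and the batten at (217,185). I'll zoom in to refine these.

```bash
python3 - <<'E'
import cv2
a=cv2.imread("pics/w1.png")[110:245,180:420];cv2.imwrite("pics/w1c.png",cv2.resize(a,None,fx=10/3,fy=10/3,interpolation=cv2.INTER_CUBIC))
E
```

```text
(no output)
```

View pics/w1c.png

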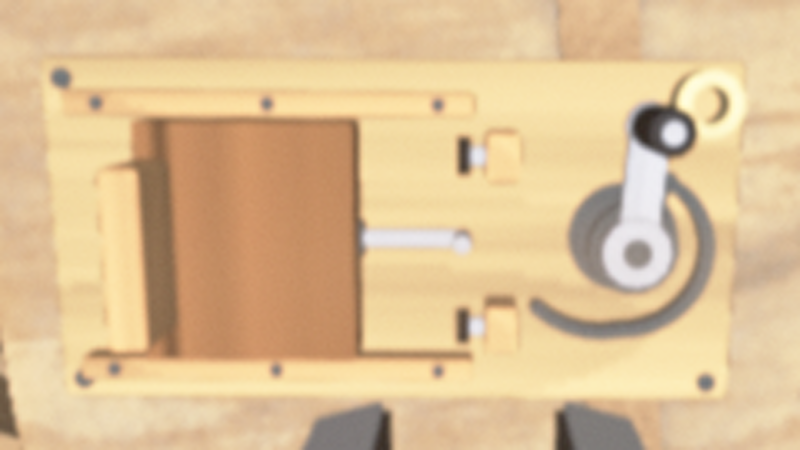

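```bash
python3 - <<'E'
from h import *
d=np.load("w1.npz");K,T=d["K"],d["T"]
w=lambda u,v:np.array([180+(u+.5)*.3-.5,110+(v+.5)*.3-.5])
obs=[(w(43,60),(-.15,.075,.012)),(w(748,64),(.15,.075,.012)),(w(728,398),(.15,-.075,.012)),(w(72,396),(-.15,-.075,.012))]
f=least_squares(lambda j:np.concatenate([proj(K,T,j2w(j,P))-p for p,P in obs]),np.load("jig.npy"));j=f.x
print(j,f.fun.round(1));np.save("jigw.npy",j)
g=least_squares(lambda a:proj(K,T,np.r_[a,.102])-w(675,132),[.6,-.12]).x
print("grip",g,"jig",np.array(j2w([0,0,-j[2]],np.r_[g-j[:2],0])))
b=least_squares(lambda a:proj(K,T,np.r_[a,.038])-w(461,241),[.6,-.12]).x
print("bolt jig",np.array(j2w([0,0,-j[2]],np.r_[b-j[:2],0])))
o=ctrl.get_obs();print("tcp jig",j2w([0,0,-j[2]],np.r_[o["ee_pos"][:2]-j[:2],o["ee_pos"][2]]))
E
```

```text
[ 0.53708341 -0.19905039  0.35061193] [-1.1 -0.6  1.2 -0.9  1.   1.1 -1.1  0.9]
grip [ 0.61603498 -0.11639366] jig [0.10253869 0.05051042 0.        ]
bolt jig [0.0278912 0.0020609 0.       ]
tcp jig [0.03272779 0.01021156 0.30554412]
```

move_arm([
  [0,-0.1,-0.4,0,0,0,0],
  [0,-0.1,-0.8,0,0,0,0],
  [0,0,-0.8,0,0,0,0],
  [0,0,-0.8,0,0,0,0],
  [0,0,-0.4,0.3,0,0,0],
  [0,0,-0.1,0.7,0,0,0],
  [0,0,0,0.8,0,0,0],
  [0,0,0,0.8,0,0,0],
  [0,0,0,0.8,0,0,0],
  [0,0,0,0.7,0,0,0],
  [0,0,0,0.3,0,0,0],
  [0,0,0,0,0,0,0],
  [0,0,0,0,0,0,0],
])

```text
time_s: 5.45
ee_pos: [0.4138, -0.2454, 0.0865]
eef_rot: [3.141, 0.001, 1.928]
force: [0.4, 0.5, 1.2]
grip_width: 0.0006
grip_force: 0.0
```

```bash
python3 - <<'E'
from h import *
o=ctrl.get_obs();T=wpose();p=ctrl.camera("wrist");a=p["color"]
s=ctrl.camera("side")["color"][200:320,160:400]
print(o["ee_pos"].round(4))
cv2.imwrite("pics/m1.png",np.vstack([a[0:400,80:560],cv2.resize(s,(480,200))]) if 0 else np.hstack([cv2.resize(a[:,100:500],(400,400)),cv2.resize(s,(400,400))]))
E
```

```text
[ 0.4138 -0.2454  0.0865]
```

View pics/m1.png

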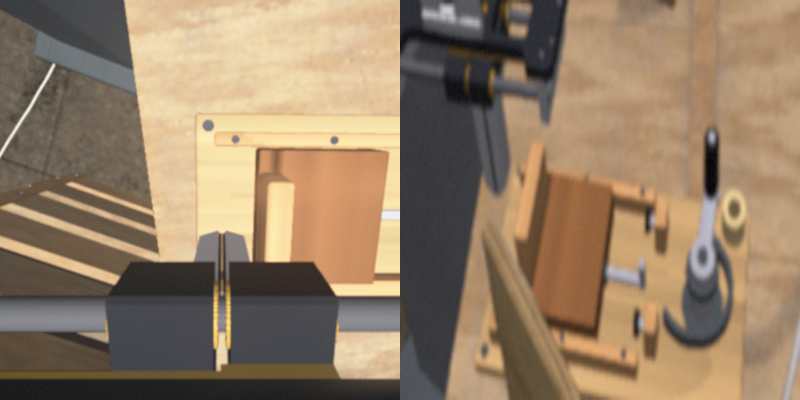

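The fingers are clear behind the batten and centred on it. Next I'll lower and push.

move_arm([
  [0,0,0,0.4,0,0,0],
  [0,0,0,0.4,0,0,0],
  [0,0,0,0.2,0,0,0],
  [0,0,0,0,0,0,0],
  [0,0,0.1,0,0,0,0],
  [0,0,0.1,0,0,0,0],
  [0,0,0.1,0,0,0,0],
  [0,0,0.1,0,0,0,0],
])

```text
time_s: 6.35
ee_pos: [0.4327, -0.2388, 0.036]
eef_rot: [3.141, 0.001, 1.927]
force: [-1.5, -0.2, 1.8]
grip_width: 0.0005
grip_force: 1.0
```

move_arm([
  [0,0,0.08,0,0,0,0],
  [0,0,0.08,0,0,0,0],
  [0,0,0.08,0,0,0,0],
  [0,0,0.08,0,0,0,0],
  [0,0,0.06,0,0,0,0],
  [0,0,0.06,0,0,0,0],
  [0,0,0,0,0,0,0],
])

```text
time_s: 7.05
ee_pos: [0.453, -0.231, 0.0354]
eef_rot: [3.141, 0.0, 1.927]
force: [-0.8, 0.5, 0.3]
grip_width: 0.0006
grip_force: 0.0
```

move_arm([
  [0,0,0.04,0,0,0,0],
  [0,0,0.04,0,0,0,0],
  [0,0,0.04,0,0,0,0],
  [0,0,0,0,0,0,0],
])

```text
time_s: 7.45
ee_pos: [0.4586, -0.229, 0.0354]
eef_rot: [3.141, 0.0, 1.927]
force: [0.7, 1.0, 0.1]
grip_width: 0.0001
grip_force: 0.0
```

```bash
python3 - <<'E'
from h import *
s=ctrl.camera("side")["color"][220:310,220:380]
t=ctrl.camera("top")["color"][150:240,320:440]
cv2.imwrite("pics/m2.png",np.hstack([cv2.resize(s,(450,450),interpolation=2),cv2.resize(t,(350,450),interpolation=2)]))
print(ctrl.get_obs()["force"])
E
```

```text
[-0.51987284  0.46109033  0.15318462]
```

View pics/m2.png

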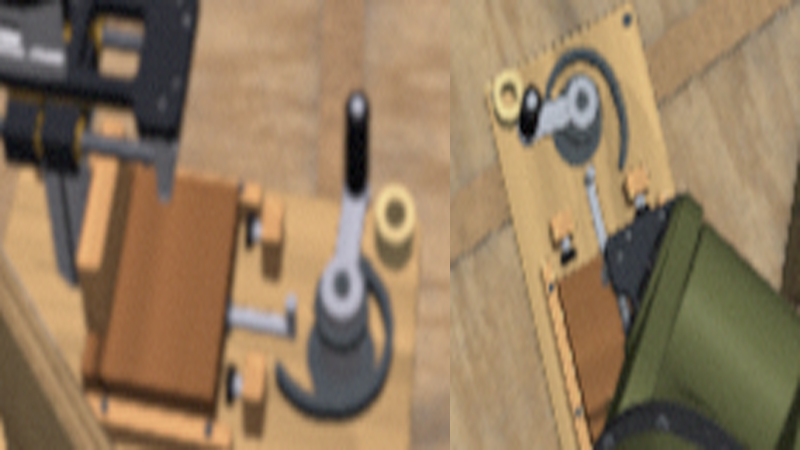

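The panel has moved and its front is a few mm short of the buffers. I'll creep forward in small steps.

move_arm([
  [0,0,0.03,0,0,0,0],
  [0,0,0.03,0,0,0,0],
  [0,0,0.02,0,0,0,0],
  [0,0,0,0,0,0,0],
])

```text
time_s: 7.95
ee_pos: [0.4622, -0.2276, 0.0355]
eef_rot: [3.141, 0.0, 1.927]
force: [-0.7, 0.2, -0.4]
grip_width: 0.0005
grip_force: 0.0
```

move_arm([
  [0,0,0.02,0,0,0,0],
  [0,0,0.02,0,0,0,0],
])

```text
time_s: 8.15
ee_pos: [0.464, -0.227, 0.0355]
eef_rot: [-3.142, 0.0, 1.927]
force: [-2.6, -0.8, 1.2]
grip_width: 0.0004
grip_force: 0.9
```

move_arm([
  [0,0,0.02,0,0,0,0],
  [0,0,0.02,0,0,0,0],
])

```text
time_s: 8.35
ee_pos: [0.4648, -0.2263, 0.0355]
eef_rot: [-3.139, -0.001, 1.927]
force: [-18.9, -3.6, 11.6]
grip_width: 0.0003
grip_force: 9.1
```

The force jumped to 19 N, so the panel is on the buffers. I'll back off and rise.

move_arm([
  [0,0,-0.02,0,0,0,0],
  [0,0,-0.04,0,0,0,0],
  [0,0,-0.2,0,0,0,0],
  [0,0,-0.2,0,0,0,0],
  [0,0,0,-0.4,0,0,0],
  [0,0,0,-0.8,0,0,0],
  [0,0,0,-0.8,0,0,0],
  [0.5,0,0,-0.8,0,0,0],
  [0.5,0,0,-0.8,0,0,0],
  [0.5,0,0,-0.8,0,0,0],
  [0.5,0,0.5,-0.4,0,0,0],
  [0.5,0,0.8,0,0,0,0],
  [0.5,0,0.8,0,0,0,0],
  [0.5,0,0.5,0,0,0,0],
  [0.5,0,0,0,0,0,0],
])

```text
time_s: 9.85
ee_pos: [0.5673, -0.1881, 0.2743]
eef_rot: [-3.141, -0.001, 1.929]
force: [-1.0, 0.1, 0.5]
grip_width: 0.047
grip_force: 0.0
```

```bash
python3 - <<'E'
from h import *
o=ctrl.get_obs();T=wpose();p=ctrl.camera("wrist");cv2.imwrite("pics/w2.png",p["color"])
print(o["time_s"],o["ee_pos"].round(4),o["force"].round(1))
np.savez("w2.npz",T=T@p["tool_from_camera"],K=p["K"])
j=np.load("jigw.npy");uv=proj(p["K"],T@p["tool_from_camera"],j2w(j,(.09,.02,.03)));print(uv)
u0,v0=max(int(uv[0])-110,0),max(int(uv[1])-80,0);print(u0,v0)
cv2.imwrite("pics/w2c.png",cv2.resize(p["color"][v0:v0+150,u0:u0+200],(800,600),interpolation=2))
E
```

```text
9.85 [ 0.5673 -0.1881  0.2743] [-1.   0.1  0.5]
[365.96752612 166.19583015]
255 86
```

View pics/w2c.png

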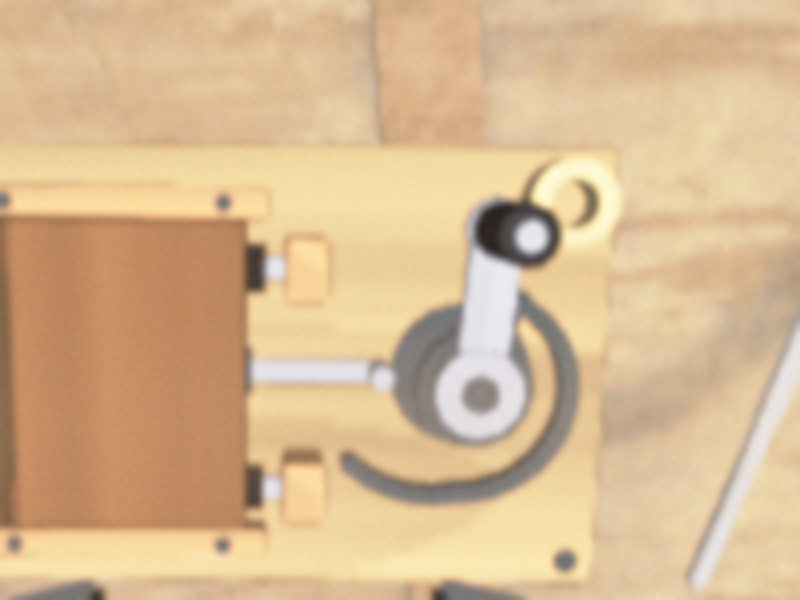

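The panel front (crop x≈247) touches both buffer faces. The bolt head is at (382,378) in the hook mouth and the grip top at (529,237).

```bash
python3 - <<'E'
from h import *
d=np.load("w2.npz");K,T=d["K"],d["T"];j=np.load("jigw.npy")
w=lambda u,v:np.array([255+(u+.5)/4-.5,86+(v+.5)/4-.5])
sol=lambda u,v,z:least_squares(lambda a:proj(K,T,np.r_[a,z])-w(u,v),[.6,-.12]).x
g=sol(529,237,.102);hub=sol(480,396,.062);b=sol(382,378,.038);tr=sol(617,150,.012);br=sol(590,580,.012)
print("grip",g,"hub",hub,"bolt",b,"tr",tr,"br",br,"pred",j2w(j,(.15,.075,0)),j2w(j,(.15,-.075,0)),"cam",j2w(j,(.1,0,0)))
o=ctrl.get_obs();yaw=o["eef_rot"][2];e=g-o["ee_pos"][:2]
tx=np.array([np.cos(yaw),np.sin(yaw)]);ty=np.array([np.sin(yaw),-np.cos(yaw)])
print("move mm tx,ty",e@tx*1e3,e@ty*1e3, "hub-grip in tool",(g-hub)@tx,(g-hub)@ty)
E
```

```text
grip [ 0.61504017 -0.11684104] hub [ 0.62775083 -0.16457801] bolt [ 0.60116858 -0.17254498] tr [ 0.64895053 -0.07849492] br [ 0.7000085  -0.21653259] pred [ 0.65219737 -0.0770923   0.        ] [ 0.70371825 -0.21796671  0.        ] cam [ 0.63099968 -0.16470313  0.        ]
move mm tx,ty 50.356363300482386 70.92416102421814 hub-grip in tool 0.04916847228281916 0.004779170517359848
```

move_arm([
  [0.5,0.2,0.3,0,0,0,0],
  [0.5,0.4,0.5,0,0,0,0],
  [0.5,0.3,0.5,0,0,0,0],
  [0.5,0.1,0.12,0.2,0,0,0],
  [0.5,0,0,0.7,0,0,0],
  [0.5,0,0,0.8,0,0,0],
  [0.5,0,0,0.8,0,0,0],
  [0.5,0,0,0.8,0,0,0],
  [0.5,0,0,0.6,0,0,0],
  [0.5,0,0,0.26,0,0,0],
  [0.5,0,0,0,0,0,0],
])

```text
time_s: 11.0
ee_pos: [0.6142, -0.1176, 0.0662]
eef_rot: [-3.139, -0.001, 1.926]
force: [-0.1, -0.4, 0.7]
grip_width: 0.047
grip_force: 0.0
```

move_arm([
  [0.1,0,0,0,0,0,0],
  [0.1,0,0,0,0,0,0],
  [0.1,0,0,0,0,0,0],
  [0.1,0,0,0,0,0,0],
  [0.1,0,0,0,0,0,0],
], force=10)

```text
time_s: 11.5
ee_pos: [0.6155, -0.1175, 0.0682]
eef_rot: [3.141, 0.001, 1.927]
force: [-0.8, 0.3, 5.4]
grip_width: 0.0176
grip_force: 10.0
```

```bash
python3 - <<'E'
from h import *
o=ctrl.get_obs();print({k:np.round(o[k],4) for k in ["time_s","ee_pos","eef_rot","force","grip_width","grip_force"]})
p=ctrl.camera("side");cv2.imwrite("pics/s3.png",cv2.resize(p["color"][200:320,260:420],(800,600),interpolation=2))
E
```

```text
{'time_s': np.float64(11.5), 'ee_pos': array([ 0.6155, -0.1175,  0.0682]), 'eef_rot': array([3.1407e+00, 6.0000e-04, 1.9268e+00]), 'force': array([-0.8341,  0.277 ,  5.3895]), 'grip_width': np.float64(0.0176), 'grip_force': np.float64(10.0011)}
```

View pics/s3.png

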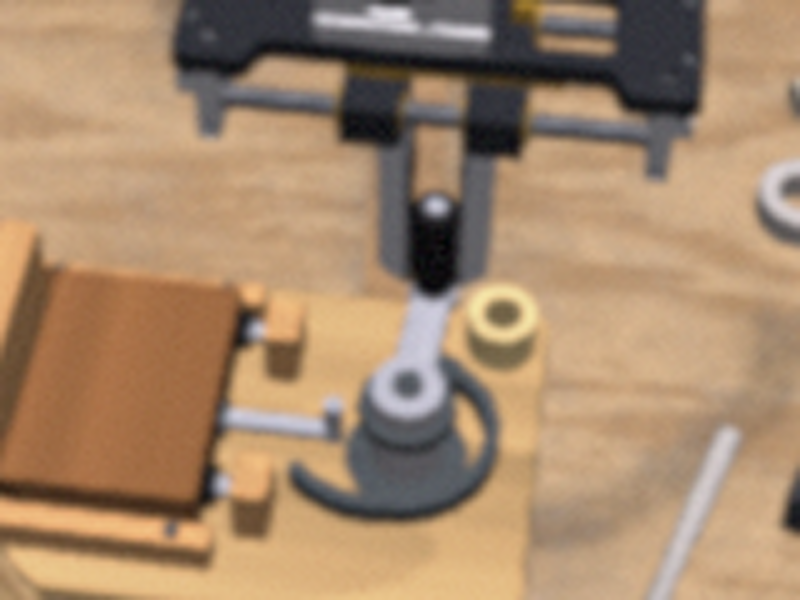

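The grip is held and the bolt head is in the mouth. I'll start swinging along the 50 mm circle, using tool axes where tx is jig y and ty is jig x.

move_arm([
  [0.1,-0.013,0.099,-0.03,0,0,0],
  [0.1,-0.023,0.097,0,0,0,0],
  [0.1,-0.032,0.094,0,0,0,0],
  [0.1,-0.042,0.091,0,0,0,0],
])

```text
time_s: 11.95
ee_pos: [0.6352, -0.116, 0.0684]
eef_rot: [-3.141, -0.0, 1.927]
force: [-3.1, -3.7, -5.4]
grip_width: 0.0178
grip_force: 10.0
```

```bash
cat > sw.py <<'E'
from h import *
import sys,json
from scipy.optimize import least_squares
c=np.array([.6292,-.1656])
try: L=json.load(open("pts.json"))
except Exception: L=[[.6155,-.1175]]
o=ctrl.get_obs();L.append(o["ee_pos"][:2].tolist());json.dump(L,open("pts.json","w"))
yaw=1.927;tx=np.array([np.cos(yaw),np.sin(yaw)]);ty=np.array([np.sin(yaw),-np.cos(yaw)])
A=np.array(L)
f=least_squares(lambda q:np.r_[np.hypot(*(A-q).T)-.05,(q-c)*.1],c);c=f.x
r=A[-1]-c;th=np.arctan2(r@ty,r@tx);rh=r/np.hypot(*r);t=np.array([rh[1],-rh[0]])
F=o["force"][:2]
print("t",o["time_s"],"centre",c.round(4),"R",np.hypot(*r).round(4),"theta",th.round(3),"Frad",(F@rh).round(1),"pull(-Ftan)",(-F@t).round(1),"Fz",o["force"][2].round(1),o["grip_width"].round(4))
n,s=int(sys.argv[1]),float(sys.argv[2])
tgt=[c+.05*(np.cos(a)*tx+np.sin(a)*ty) for a in th+s*np.arange(1,n+1)]
prev=A[-1]
for p in tgt: d=(p-prev)/.05;print([round(d@tx,3),round(d@ty,3)],end=",");prev=p
E
python3 sw.py 10 .1
```

```text
Traceback (most recent call last):
  File "sw.py", line 13, in <module>
    print("t",o["time_s"],"centre",c.round(4),"R",np.hypot(*r).round(4),"theta",th.round(3),"Frad",(F@rh).round(1),"pull(-Ftan)",(-F@t).round(1),"Fz",o["force"][2].round(1),o["grip_width"].round(4))
                                                                                                                                                                             ^^^^^^^^^^^^^^^^^^^^^
AttributeError: 'float' object has no attribute 'round'
```

```bash
sed -i 's/o\["force"\]\[2\].round(1),o\["grip_width"\].round(4)/np.round(o["force"][2],1)/; s/o\["time_s"\]/round(float(o["time_s"]),2)/' sw.py; rm pts.json; python3 sw.py 10 .1
```

```text
t 11.95 centre [ 0.629  -0.1657] R 0.05 theta 0.48 Frad -4.1 pull(-Ftan) 2.6 Fz -5.4
[np.float64(-0.05), np.float64(0.086)],[np.float64(-0.059), np.float64(0.081)],[np.float64(-0.067), np.float64(0.074)],[np.float64(-0.074), np.float64(0.067)],[np.float64(-0.08), np.float64(0.06)],[np.float64(-0.086), np.float64(0.051)],[np.float64(-0.09), np.float64(0.043)],[np.float64(-0.094), np.float64(0.033)],[np.float64(-0.097), np.float64(0.024)],[np.float64(-0.099), np.float64(0.014)],
```

move_arm([
  [0.1,-0.055,0.085,0.015,0,0,0],
  [0.1,-0.06,0.08,0,0,0,0],
  [0.1,-0.067,0.074,0,0,0,0],
  [0.1,-0.074,0.067,0,0,0,0],
  [0.1,-0.08,0.06,0,0,0,0],
  [0.1,-0.086,0.051,0,0,0,0],
])

```text
time_s: 12.55
ee_pos: [0.6622, -0.1286, 0.0683]
eef_rot: [-3.142, -0.0, 1.927]
force: [-3.8, -1.6, -0.0]
grip_width: 0.0178
grip_force: 10.0
```

```bash
python3 sw.py 9 .1|sed 's/np.float64//g'
```

```text
t 12.55 centre [ 0.6287 -0.1657] R 0.05 theta 1.091 Frad -3.8 pull(-Ftan) 1.7 Fz -0.0
[(-0.091), (0.042)],[(-0.095), (0.032)],[(-0.097), (0.023)],[(-0.099), (0.013)],[(-0.1), (0.003)],[(-0.1), (-0.007)],[(-0.099), (-0.017)],[(-0.096), (-0.027)],[(-0.093), (-0.036)],
```

move_arm([
  [0.1,-0.095,0.033,0,0,0,0],
  [0.1,-0.095,0.03,0,0,0,0],
  [0.1,-0.097,0.022,0,0,0,0],
  [0.1,-0.099,0.013,0,0,0,0],
  [0.1,-0.1,0.003,0,0,0,0],
  [0.1,-0.1,-0.007,0,0,0,0],
  [0.1,-0.099,-0.017,0,0,0,0],
])

```text
time_s: 13.25
ee_pos: [0.678, -0.1595, 0.0684]
eef_rot: [3.14, 0.001, 1.927]
force: [4.8, 1.9, -0.8]
grip_width: 0.0175
grip_force: 10.0
```

```bash
python3 sw.py 12 .05|sed 's/np.float64//g'
```

```text
t 13.25 centre [ 0.6285 -0.1657] R 0.0499 theta 1.803 Frad 5.0 pull(-Ftan) 1.3 Fz -0.8
[(-0.049), (-0.011)],[(-0.048), (-0.015)],[(-0.047), (-0.018)],[(-0.046), (-0.02)],[(-0.045), (-0.022)],[(-0.044), (-0.024)],[(-0.042), (-0.026)],[(-0.041), (-0.029)],[(-0.04), (-0.031)],[(-0.038), (-0.033)],[(-0.036), (-0.034)],[(-0.035), (-0.036)],
```

move_arm([
  [0.1,-0.05,0,0,0,0,0],
  [0.1,-0.049,-0.01,0,0,0,0],
  [0.1,-0.047,-0.018,0,0,0,0],
  [0.1,-0.046,-0.02,0,0,0,0],
  [0.1,-0.045,-0.022,0,0,0,0],
  [0.1,-0.044,-0.024,0,0,0,0],
  [0.1,-0.042,-0.026,0,0,0,0],
  [0.1,-0.041,-0.029,0,0,0,0],
  [0.1,0,0,0,0,0,0],
], force=25)

```text
time_s: 14.15
ee_pos: [0.6767, -0.1793, 0.0683]
eef_rot: [3.142, 0.0, 1.926]
force: [-0.6, -0.0, 2.4]
grip_width: 0.0176
grip_force: 25.0
```

```bash
python3 sw.py 8 .05|sed 's/np.float64//g'
```

```text
t 14.15 centre [ 0.6286 -0.1657] R 0.0501 theta 2.202 Frad -0.5 pull(-Ftan) -0.2 Fz 2.4
[(-0.039), (-0.031)],[(-0.038), (-0.032)],[(-0.036), (-0.034)],[(-0.035), (-0.036)],[(-0.033), (-0.038)],[(-0.031), (-0.039)],[(-0.029), (-0.041)],[(-0.027), (-0.042)],
```

move_arm([
  [0.1,-0.039,-0.031,0,0,0,0],
  [0.1,-0.038,-0.032,0,0,0,0],
  [0.1,-0.036,-0.034,0,0,0,0],
  [0.1,-0.035,-0.036,0,0,0,0],
])

```text
time_s: 14.55
ee_pos: [0.6734, -0.1879, 0.0683]
eef_rot: [3.141, -0.0, 1.927]
force: [3.7, 5.4, 2.1]
grip_width: 0.0175
grip_force: 25.0
```

```bash
python3 sw.py 8 .05|sed 's/np.float64//g'
```

```text
t 14.55 centre [ 0.6286 -0.1657] R 0.05 theta 2.386 Frad 0.9 pull(-Ftan) 6.4 Fz 2.1
[(-0.033), (-0.038)],[(-0.031), (-0.039)],[(-0.029), (-0.04)],[(-0.027), (-0.042)],[(-0.025), (-0.043)],[(-0.023), (-0.044)],[(-0.021), (-0.045)],[(-0.019), (-0.046)],
```

The pull is rising, so single steps from here.

move_arm([
  [0.1,-0.033,-0.038,0,0,0,0],
])

```text
time_s: 14.65
ee_pos: [0.6723, -0.1899, 0.0683]
eef_rot: [3.14, -0.0, 1.927]
force: [4.1, 5.6, 1.1]
grip_width: 0.0177
grip_force: 25.0
```

```bash
python3 sw.py 3 .05|sed 's/np.float64//g'
```

```text
t 14.65 centre [ 0.6286 -0.1657] R 0.05 theta 2.433 Frad 0.9 pull(-Ftan) 6.9 Fz 1.1
[(-0.031), (-0.039)],[(-0.03), (-0.04)],[(-0.028), (-0.042)],
```

move_arm([
  [0.1,-0.031,-0.039,0,0,0,0],
])

```text
time_s: 14.75
ee_pos: [0.6711, -0.192, 0.0683]
eef_rot: [3.14, -0.0, 1.927]
force: [4.8, 6.4, 1.3]
grip_width: 0.0173
grip_force: 25.0
```

```bash
python3 sw.py 3 .05|sed 's/np.float64//g'
```

```text
t 14.75 centre [ 0.6286 -0.1657] R 0.05 theta 2.481 Frad 0.7 pull(-Ftan) 8.0 Fz 1.3
[(-0.029), (-0.04)],[(-0.028), (-0.042)],[(-0.026), (-0.043)],
```

move_arm([
  [0.1,-0.029,-0.04,0,0,0,0],
])

```text
time_s: 14.85
ee_pos: [0.6699, -0.1939, 0.0684]
eef_rot: [3.14, -0.0, 1.927]
force: [7.7, 7.6, 1.2]
grip_width: 0.0176
grip_force: 25.0
```

```bash
python3 sw.py 3 .05|sed 's/np.float64//g'
```

```text
t 14.85 centre [ 0.6286 -0.1657] R 0.05 theta 2.525 Frad 2.1 pull(-Ftan) 10.6 Fz 1.2
[(-0.027), (-0.042)],[(-0.026), (-0.043)],[(-0.024), (-0.044)],
```

move_arm([
  [0.1,0,0,0,0,0,0],
  [0.1,0,0,0,0,0,0],
])

```text
time_s: 15.05
ee_pos: [0.6697, -0.1942, 0.0683]
eef_rot: [3.14, 0.0, 1.927]
force: [4.4, 4.5, 1.5]
grip_width: 0.0176
grip_force: 25.0
```

```bash
python3 sw.py 3 .05|sed 's/np.float64//g'; python3 - <<'E'
from h import *
p=ctrl.camera("side");cv2.imwrite("pics/s4.png",cv2.resize(p["color"][200:320,260:420],(800,600),interpolation=2))
E
```

```text
t 15.05 centre [ 0.6286 -0.1657] R 0.05 theta 2.533 Frad 1.1 pull(-Ftan) 6.2 Fz 1.5
[(-0.028), (-0.042)],[(-0.025), (-0.043)],[(-0.023), (-0.044)],
```

View pics/s4.png

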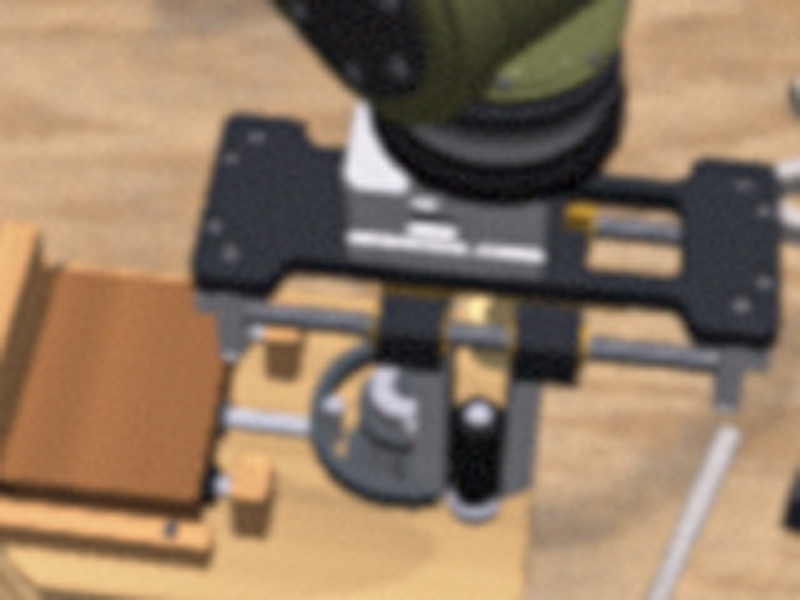

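The hook is round the bolt head. The moving pull was about 10.6 N against 1.5 N free swing, which is roughly 9 N more and in the right range. I'll relax the command slightly, then release.

move_arm([
  [0.1,0.008,0.012,0,0,0,0],
  [0.1,0,0,0,0,0,0],
])

```text
time_s: 15.3
ee_pos: [0.6699, -0.1939, 0.0683]
eef_rot: [3.141, 0.0, 1.927]
force: [3.4, 3.1, 1.6]
grip_width: 0.0178
grip_force: 25.0
```

```bash
python3 sw.py 1 .05|sed 's/np.float64//g'
```

```text
t 15.3 centre [ 0.6286 -0.1657] R 0.05 theta 2.527 Frad 1.1 pull(-Ftan) 4.5 Fz 1.6
[(-0.028), (-0.041)],
```

move_arm([
  [0.1,0.008,0.012,0,0,0,0],
  [0.3,0,0,0,0,0,0],
  [0.5,0,0,0,0,0,0],
  [0.5,0,0,0,0,0,0],
  [0.5,0,0,0,0,0,0],
  [0.5,0,0,-0.2,0,0,0],
  [0.5,0,0,-0.5,0,0,0],
  [0.5,0,0,-0.8,0,0,0],
  [0.5,0,0,-0.8,0,0,0],
  [0.5,0,0,-0.8,0,0,0],
  [0.5,0,-0.4,-0.8,0,0,0],
  [0.5,0,-0.8,-0.3,0,0,0],
  [0.5,0,-0.8,0,0,0,0],
  [0.5,0,-0.4,0,0,0,0],
  [0.5,0,0,0,0,0,0],
])

```text
time_s: 16.8
ee_pos: [0.556, -0.2361, 0.2801]
eef_rot: [3.14, 0.002, 1.925]
force: [0.2, -0.4, 0.6]
grip_width: 0.047
grip_force: 0.0
```

```bash
python3 - <<'E'
from h import *
o=ctrl.get_obs();T=wpose();p=ctrl.camera("wrist")
print(o["time_s"],o["ee_pos"].round(4),o["force"].round(1))
T=T@p["tool_from_camera"];np.savez("w5.npz",T=T,K=p["K"])
uv=proj(p["K"],T,np.array([.6286,-.1657,.05]));u0,v0=max(int(uv[0])-100,0),max(int(uv[1])-75,0);print(u0,v0)
print("pred grip",(proj(p["K"],T,np.array([.6699,-.1939,.102]))-[u0,v0])*4)
cv2.imwrite("pics/w5.png",cv2.resize(p["color"][v0:v0+150,u0:u0+200],(800,600),interpolation=2))
E
```

```text
16.8 [ 0.556  -0.2361  0.2801] [ 0.2 -0.4  0.6]
295 74
pred grip [540.54982356 463.83755999]
```

View pics/w5.png

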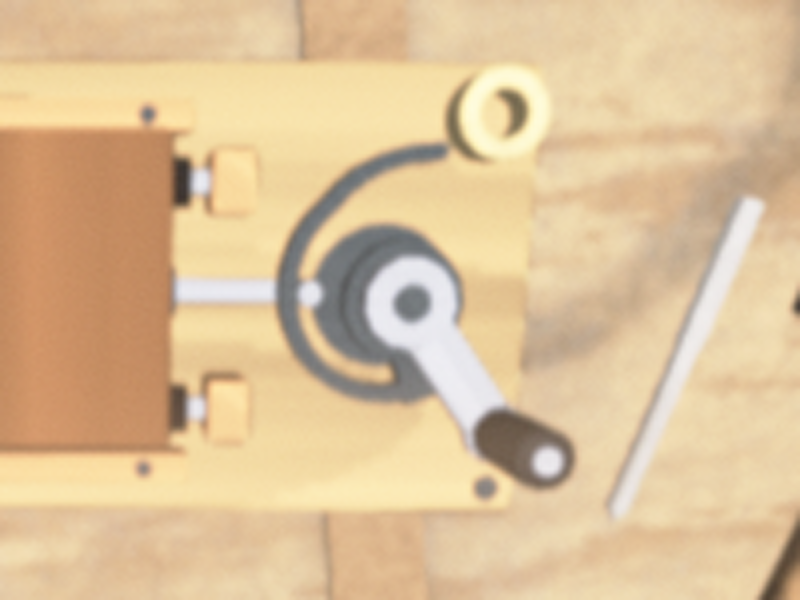

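The crank stayed where it was left (grip at (548,461), predicted (541,464)). The hook wall is against the bolt head and the panel is on both buffers, so I'm handing it in.

```bash
python3 -c "
from station import ctrl
print(ctrl.hand_in())"
```

```text
the job is handed in; nothing more can be done
None
```

I slid the panel home, turned the crank to about 2.5 rad, let go and handed the job in. The pull at the crank peaked about 9 N above the free swing, which is about 36 N at the hook by the 1:4 rule. No verdict came back, and I could not measure the hook force directly.

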